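Fill the row on the cam lift shelf and hold it up in the light gate

ROBOT

A 7-joint arm with a two-finger parallel gripper is mounted at the origin on the work surface. World frame = base frame: x ahead of the robot, y to its left, z up, the work surface at z = 0. Lengths are in m, angles in rad, forces in N, time in s.
With the tool pointing down it reaches from about 0.425 to 0.975 m from the base axis. Payload 16.7 kg.
Tool frame: the origin (TCP) lies midway between the tips of the shut fingers; the grasp point (between the pads) lies 19 mm behind it (robot.hold_point_z is the distance from the TCP to the grasp point, in m); z points along the fingers, y is the direction in which the jaws open and shut (so a half turn about z gives the same grasp; the last joint's range is limited). The gripper opens to 85 mm and grips with 20 to 120 N. Pads are 22 mm wide; open, the fingers measure 114 mm over their backs; the gripper's body (76 mm by 85 mm) begins 54 mm behind the grasp point. The pads swing forward as they close: fully open they stand 13 mm farther back than shut.
Start: joints at [0.966, 0.426, 0.074, 1.606, -0.034, 1.111, -0.067], TCP at [0.297, -0.606, 0.231] pointing down, gripper open.
Joint ranges: [-2.85, 2.85], [-0.5, 2.14], [-1.23, 1.37], [0.21, 2.46], [-1.02, 4.16], [0.16, 2.05], [-2.73, 2.73]. Speed limits (rad/s): [1.89, 1.89, 2.39, 2.39, 3.01, 3.01, 3.01].

INTERFACE

Orientations are given as a 3x3 rotation matrix whose columns are the frame's x, y, z axes.
In Python, from bench import robot gives the robot as it stands.
- The arm moves only by the shell command python3 -m pendant 'ROWS' [OPENING] [FORCE]. ROWS is JSON, one flat list of numbers, 6 for each row, row after row: the shift along the tool's x, y, z in m, then the turn, a rotation vector about the tool's x, y, z in rad. A call has 1 to 8 rows; each row shifts and turns the commanded pose from where the row before left it, along the tool's axes as they then stand; what a row does not reach is not made up. A row lasts 1/12 s, in which the tool goes at most 41.7 mm and 7.16 degrees, less where a joint would pass 70% of its speed; a pose out of reach is approached as far as the arm can. A call with a gripper value outside its range is refused whole. OPENING is the finger opening in m, from 0 to 0.0854, set as the call begins (- or left out, the last holds). The fingers move at their own pace and stop on an object; FORCE is the grip in N (left out, the last holds). Time passes only in rows, so rows that do not move let the fingers close. It gives the time, the measured TCP pose, the force and the opening at its end, in the units of the state.
- robot.get_obs(): the state, without advancing time (a new reading comes with each control period).
- robot.camera(name): name is "side" or "top"; returns a dict with "pixels" (480x640x3 uint8, red, green, blue), "range_z" (480x640 float32, m along the optical axis (not along the pixel's ray), 0 where there is no reading), "K" (3x3 intrinsics, pixels), "origin" and "orientation" of the camera in the world. Camera axes: x right, y up, looking along -z (the intrinsics and any distortion apply to the point x, -y, -z); pixel columns grow to the right and rows downward; lengths in m; the calibration is good to about 2 mm. A picture is of the moment at which its call begins.
- robot.job_done(): hands the job in, once; it reports no verdict.
The state is a dict: "t": time; "q": joint angles; "qvel": joint speeds; "joint_torque": joint torques, N m; "tool_pos": TCP position; "eef_rot": TCP orientation; "ft_force": force on the tool from outside, world axes, zero at the start; "torque": the same for the moment, N m; "finger_gap": opening from 0.0 (shut) to 1.0 (fully open).
Only numpy, scipy, OpenCV 4.12 (cv2) and the standard library are available. Lean on these libraries where they do the work, as an engineer would, in place of code of your own. Each camera call takes 0.05 s, during which the arm holds its last target.

TASK

With the lift shelf down, stand the two full-length grey concrete cores that are loose on the bench on the two empty blue ring marks of the shelf, upright and centred, one to a ring, in a neat row with the core already there; set them down rather than dropping them. Then take the black grip of the red spring-return cam lever, turn the lever until it lies along the green mark, the cam's highest lift, and finish while still holding the grip there so that the whole row stays lifted. Topple no core and leave everything else on the bench where it is.

Things in the scene. Friction and masses are not known exactly. Their poses are not given: they have to be found in the camera images.
- core_a: loose grey concrete core, cylinder 50 mm diameter, 80 mm tall, about 370 g, standing on the bench; origin at the centre of its underside, z up. May go on either empty ring
- core_b: the second loose core, the same as core_a
- core_c: a third, equal core that already stands on the shelf's ring place_1 and stays there
- lift_stand: white-based lift stand fixed to the bench, base 150 x 310 x 10 mm; origin at the centre of its underside, x across the shelf (away from the robot at yaw 0), y along the row towards the lever's end, z up. Its place and yaw (up to 0.2 rad) change. A fixed grey light-gate post 20 mm thick (y) stands at y = -143 mm up to 165 mm high; a 4 mm white index disc (46 mm radius, at y = 133 mm) carries the green mark
- place_1 (a point): centre of the ring mark (59 mm diameter, blue) on the shelf's top surface farthest from the lever, taken by core_c; axes as lift_stand. The shelf is a flat aluminium plate 95 (x) by 228 (y) by 8 mm with no rim, its top 71 mm over the bench when down
- place_2 (a point): centre of the middle ring mark on the shelf's top, empty; 70 mm along y from place_1
- place_3 (a point): centre of the ring mark on the shelf's top nearest the lever, empty; 70 mm along y from place_2
- lift_shelf (a joint): height of the shelf over its lowest position, m; 0 down, 0.0149 at highest lift. Driven by the lever's eccentrics only: lift = 0.016*(cos(q-1.5)-cos(1.5)) where q is the cam_lever angle, so turning past the peak lowers it again
- cam_lever (a joint): angle of the cam lever, rad; 0 at rest against its stop, 1.50 at the cam's highest lift (lever along the green mark), end stop at 2.2. The axis is lift_stand's +y axis through (0, 0, 45 mm) of lift_stand. At 0 the lever points to lift_stand's -x, 0.44 rad above level; growing values swing it up and over towards +x (at 1.50 it stands 1.94 rad from level -x, that is 0.37 rad past upright). A spring drives it back to 0 when let go; 3 to 7 N at the grip turns it
- lever_grip: black cylindrical grip, 18 mm diameter, 66 mm long, lying along lift_stand's y outward of the lever (y = 153 to 219 mm), 120 mm from the cam axis, turning freely on its pin; origin at the grip's centre (y = 186 mm). At rest its centre is 96 mm above the bench, at highest lift 157 mm; free all round, can be pinched from above across lift_stand's x and need not be followed in tilt
- asphalt_stub: bystander: short black asphalt core, 50 mm diameter, 38 mm tall, standing among the loose cores; origin at the centre of its underside
- test_weight: bystander: steel knobbed weight, 48 mm diameter, 64 mm tall, among the loose cores; origin at the centre of its underside
- sample_tin: bystander: aluminium can, 72 mm diameter, 90 mm tall; origin at the centre of its underside
- mixing_bowl: bystander: steel bowl, 120 mm across, 50 mm tall; origin at the centre of its underside
- brush: bystander: brush lying on the bench
- spanner: bystander: spanner lying on the bench
- caliper: bystander: digital caliper lying on the bench, 190 mm long, 12 mm tall
- cam_axis (a point): point on the lever's turning axis in the middle of the red lever bar (16 x 10 mm section, turning in the plane y = 145 mm of lift_stand); lies at (0, 145, 45 mm) of lift_stand and does not move; axes as lift_stand
Not all that is in view belongs to the job. What is shaped like the core_a but yellow is not meant. Leave any orange look-alike of the core_c alone.

How it is judged:
By the outcome, as a careful person would: the job done as asked, in the order asked, and still so for the second after the job is handed in, while the arm keeps its last pose, push and grip.
It also fails if it takes over 64 s, if anything falls off the work surface, if the arm or the gripper's body presses on something with over 40 N, if the wrist force passes 120 N, or if a joint passes its speed limit or range.

## Working session

There is one attempt and no reset: what is moved stays moved. The work goes in short steps, Python scripts to look and compute and a shell command to move; the robot and the scene stay as the last step left them, time stands still between calls to the robot, and variables do not carry over. Pictures are saved under pics/ and viewed, and the job is handed in when it is done.

```bash
ls; mkdir -p pics
python3 - <<'E'
from bench import robot
import cv2,numpy as np
o=robot.get_obs()
for k,v in o.items(): print(k,np.round(v,4).tolist())
print(robot.hold_point_z)
for n in("side","top"):
    c=robot.camera(n); cv2.imwrite(f"pics/{n}0.png",c["pixels"][:,:,::-1]); np.savez(f"pics/{n}0.npz",**c)
    print(n,c["K"].tolist(),np.round(c["origin"],4),np.round(c["orientation"],4).tolist(),[k for k in c])
E
```

```text
pics
t 0.0
q [0.9655, 0.4267, 0.0738, 1.6066, -0.0341, 1.1108, -0.0671]
qvel [-0.0014, 0.0011, 0.0012, -0.0005, -0.0026, 0.0011, 0.0004]
joint_torque [-0.0003, -94.9809, 3.7608, -46.3518, 0.0192, 0.0102, 0.0]
tool_pos [0.2969, -0.6057, 0.2306]
eef_rot [[0.8979, 0.4402, -0.0007], [0.4402, -0.8979, 0.0011], [-0.0001, -0.0013, -1.0]]
ft_force [-0.9997, -0.3875, 0.1482]
torque [0.0132, -0.0022, 0.0118]
finger_gap 0.9998
0.0187
side [[511.7633129428234, 0.0, 319.15164003038535], [0.0, 511.7633129428234, 243.45817296161545], [0.0, 0.0, 1.0]] [0.5326 0.6696 0.9425] [[-0.9999, -0.0135, -0.0072], [0.0056, -0.7581, 0.6522], [-0.0143, 0.652, 0.7581]] ['pixels', 'range_z', 'K', 'origin', 'orientation']
top [[519.9340496490878, 0.0, 314.0744879199937], [0.0, 519.9340496490878, 235.38278221797896], [0.0, 0.0, 1.0]] [ 0.3709 -0.0405  1.2257] [[-0.006, 0.9885, -0.1511], [-0.9996, -0.002, 0.0265], [0.0259, 0.1512, 0.9882]] ['pixels', 'range_z', 'K', 'origin', 'orientation']
```

View pics/top0.png

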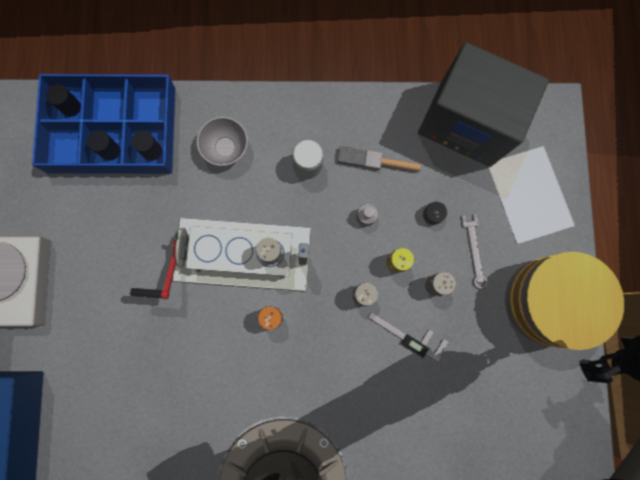

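View pics/side0.png

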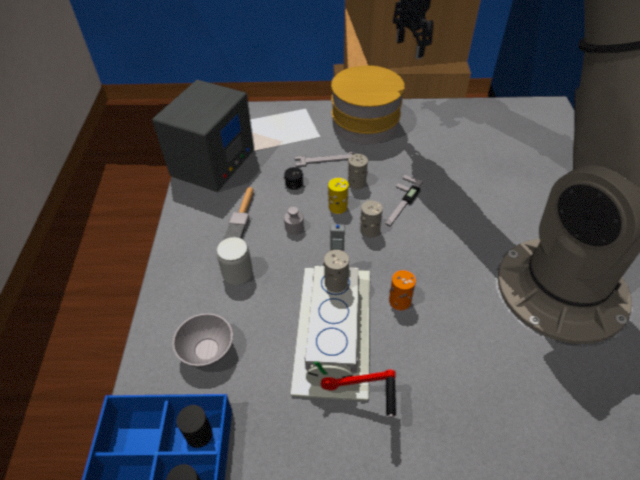

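The top view shows the grey cores at about (366,294) and (444,284), and the stand around (243,255), with core_c at (268,249) and the lever grip at (148,293). The yellow core is at (402,260) and the orange one at (270,319). Next I'll measure them.

```bash
cat > h.py <<'E'
import numpy as np,cv2
def cloud(c):
    K=c["K"];z=c["range_z"];v,u=np.mgrid[0:480,0:640]
    p=np.stack([(u-K[0,2])/K[0,0]*z,-(v-K[1,2])/K[1,1]*z,-z],-1)
    w=p@np.array(c["orientation"]).T+np.array(c["origin"]); w[z==0]=np.nan
    return w
def proj(c,P):
    q=(np.atleast_2d(P)-c["origin"])@np.array(c["orientation"]);K=c["K"]
    return np.stack([K[0,2]+K[0,0]*q[:,0]/-q[:,2],K[1,2]+K[1,1]*-q[:,1]/-q[:,2]],-1)
def topc(w,xy,r=0.045,zmin=None,band=0.006):
    m=np.hypot(w[...,0]-xy[0],w[...,1]-xy[1])<r
    p=w[m]; zt=np.nanpercentile(p[:,2],97) if zmin is None else zmin
    t=p[np.abs(p[:,2]-zt)<band]
    (cx,cy),rr=cv2.minEnclosingCircle(t[:,:2].astype(np.float32))
    return zt,t[:,:2].mean(0),(cx,cy),rr,len(t)
E
python3 - <<'E'
import numpy as np
from h import *
cs={n:dict(np.load(f"pics/{n}0.npz")) for n in("top","side")}
W={n:cloud(c) for n,c in cs.items()}
w=W["top"]
for nm,(u,v) in dict(A=(366,294),B=(444,284),C=(268,249),yel=(402,260),org=(270,319),stub=(435,213),wt=(368,214),post=(304,254)).items():
    xy=w[v,u,:2]
    for n in W:
        r=topc(W[n],xy,0.05)
        print(nm,n,np.round(xy,3),np.round(r[0],4),np.round(r[1],4),np.round(r[2],4),round(r[3],4),r[4])
E
```

```text
A top [ 0.415 -0.184] 0.083 [ 0.4156 -0.1863] [ 0.4158 -0.1858] 0.0248 372
A side [ 0.415 -0.184] 0.0821 [ 0.4158 -0.1804] [ 0.4159 -0.1815] 0.0266 264
B top [ 0.437 -0.358] 0.0832 [ 0.4389 -0.3583] [ 0.4388 -0.3582] 0.0251 369
B side [ 0.437 -0.358] 0.0821 [ 0.4389 -0.3531] [ 0.4404 -0.3543] 0.0276 210
C top [0.507 0.027] 0.1536 [0.5064 0.026 ] [0.507  0.0258] 0.0251 426
C side [0.507 0.027] 0.1527 [0.5063 0.0319] [0.5058 0.0305] 0.0259 413
yel top [nan nan] nan [nan nan] [0. 0.] 0.0 0
yel side [nan nan] nan [nan nan] [0. 0.] 0.0 0
org top [0.363 0.026] 0.0829 [0.365  0.0258] [0.365  0.0257] 0.0247 386
org side [0.363 0.026] 0.0824 [0.3651 0.0313] [0.3644 0.0305] 0.027 383
stub top [ 0.605 -0.356] 0.0412 [ 0.6076 -0.3599] [ 0.6071 -0.3608] 0.0256 329
stub side [ 0.605 -0.356] 0.0404 [ 0.6075 -0.3544] [ 0.6065 -0.3559] 0.0266 196
wt top [ 0.598 -0.195] 0.0649 [ 0.6027 -0.1975] [ 0.6035 -0.1978] 0.0132 98
wt side [ 0.598 -0.195] 0.0639 [ 0.6032 -0.1914] [ 0.6038 -0.1918] 0.0143 80
post top [ 0.495 -0.048] 0.1659 [ 0.5021 -0.0468] [ 0.5022 -0.0467] 0.0163 131
post side [ 0.495 -0.048] 0.1676 [ 0.502 -0.041] [ 0.5019 -0.0425] 0.0156 109
  return np.nanmean(a, axis, out=out, keepdims=keepdims)
h.py:15: RuntimeWarning: Mean of empty slice.
  return zt,t[:,:2].mean(0),(cx,cy),rr,len(t)
  ret = um.true_divide(
```

Run:
```python
import numpy as np
from h import *
cs={n:dict(np.load(f"pics/{n}0.npz")) for n in("top","side")}
for n in cs:
    c=cs[n];w=cloud(c);hsv=cv2.cvtColor(c["pixels"],cv2.COLOR_RGB2HSV)
    # shelf top, exclude cores
    near=(np.abs(w[...,0]-0.5)<0.2)&(np.abs(w[...,1]-0.1)<0.3)
    m=near&(np.abs(w[...,2]-0.071)<0.006)
    p=w[m][:,:2].astype(np.float32);
    lab=cv2.connectedComponentsWithStats(m.astype(np.uint8))
    i=1+np.argmax(lab[2][1:,4]); p=w[lab[1]==i]; print(n,"shelf z",np.median(p[:,2]),cv2.minAreaRect(p[:,:2].astype(np.float32)),len(p))
    m=near&(np.abs(w[...,2]-0.010)<0.004); lab=cv2.connectedComponentsWithStats(m.astype(np.uint8))
    p=w[m]; 
    i=1+np.argmax(lab[2][1:,4]); p=w[lab[1]==i]; print(n,"base",np.median(p[:,2]),cv2.minAreaRect(p[:,:2].astype(np.float32)),len(p))
    b=near&(hsv[...,0]>95)&(hsv[...,0]<125)&(hsv[...,1]>60)&(w[...,2]>.06)&(w[...,2]<.08)
    lab=cv2.connectedComponentsWithStats(b.astype(np.uint8))
    for i in range(1,lab[0]):
        if lab[2][i,4]>15:
            p=w[lab[1]==i]; print(" ring",cv2.minEnclosingCircle(p[:,:2].astype(np.float32)),p.mean(0),lab[2][i])
    k=near&(w[...,2]>.07)&(w[...,2]<.13)&(hsv[...,2]<70)&(w[...,1]>0.2)
    p=w[k];print("grip",len(p),p[:,:3].min(0),p.max(0),cv2.minAreaRect(p[:,:2].astype(np.float32)) if len(p) else 0)
    r=near&(w[...,2]>.02)&((hsv[...,0]<6)|(hsv[...,0]>174))&(hsv[...,1]>150)
    p=w[r];print("red",len(p),p.min(0),p.max(0))
```

```text
top shelf z 0.07094136039224763 ((0.51356041431427, 0.09582454711198807), (0.22848521173000336, 0.09549762308597565), 85.47868347167969) 3778
top base 0.009964337833623382 ((0.5137344598770142, 0.09531424939632416), (0.3096778690814972, 0.15032616257667542), 85.49427795410156) 3053
grip 248 [0.41043029 0.22806999 0.09246933] [0.54334509 0.32261572 0.10916971] ((0.4633442759513855, 0.2545369565486908), (0.059527501463890076, 0.1576673835515976), 51.009952545166016)
red 186 [0.41036213 0.23868793 0.06065753] [0.52950955 0.2577919  0.11007958]
side shelf z 0.07124842288738908 ((0.5128992795944214, 0.09980781376361847), (0.2308826595544815, 0.09497817605733871), 85.5624771118164) 4022
side base 0.01023349510004734 ((0.513247549533844, 0.09959128499031067), (0.31253746151924133, 0.14946924149990082), 85.59156799316406) 2143
 ring ((0.5264685153961182, 0.11914883553981781), 0.018711069598793983) [0.52724812 0.12208512 0.07178458] [319 314  17  10  18]
grip 404 [0.41081162 0.23198692 0.07007561] [0.54959316 0.32814585 0.10801435] ((0.46659839153289795, 0.2594090402126312), (0.06031187251210213, 0.16192805767059326), 53.437320709228516)
red 617 [0.40942005 0.23698036 0.03295499] [0.53962055 0.26155371 0.10887705]
```

Run:
```python
import numpy as np
from h import *
cs={n:dict(np.load(f"pics/{n}0.npz")) for n in("top","side")}
w=cloud(cs["top"]);ws=cloud(cs["side"])
print(proj(cs["top"],[0.297,-0.606,0.231]),proj(cs["side"],[0.297,-0.606,0.231]))
for n,W,(u0,u1,v0,v1) in [("yellow",w,(388,416,246,274)),("cal",w,(366,450,310,360)),("drum",w,(510,625,250,350))]:
    p=W[v0:v1,u0:u1].reshape(-1,3);print(n,np.isnan(p[:,0]).mean(),np.nanpercentile(p,[1,50,99],axis=0).round(3).tolist())
c=cs["top"]; hsv=cv2.cvtColor(c["pixels"],cv2.COLOR_RGB2HSV)
p=w[310:360,366:450].reshape(-1,3);p=p[(p[:,2]>.006)&(p[:,2]<.03)]; print(p[p[:,1].argsort()[::-1]][:8].round(3))
# combined heat map of height
for v in range(200,400,12): print(v,[None if np.isnan(x) else round(float(x),2) for x in w[v,460:640:20,2]])
# overlay prediction
im=c["pixels"][:,:,::-1].copy()
yaw=-0.0785;X=np.array([np.cos(yaw),np.sin(yaw),0]);Y=np.array([-np.sin(yaw),np.cos(yaw),0])
for n,o in(("top",[.5136,.0956,0]),("side",[.5131,.0997,0])):
    c=cs[n];im=c["pixels"][:,:,::-1].copy();o=np.array(o)
    th=np.linspace(0,2*np.pi,60)
    for k in(-1,0,1):
        P=o+Y*.07*k+np.outer(np.cos(th),X)*.0295+np.outer(np.sin(th),Y)*.0295+[0,0,.071]
        cv2.polylines(im,[proj(c,P).round().astype(int)],True,(0,0,255),1)
    g=[o+Y*y+X*-.1086+[0,0,.096] for y in(.153,.219)]
    cv2.polylines(im,[proj(c,g).round().astype(int)],False,(0,255,255),1)
    b=proj(c,o)[0].astype(int);u,v=b; im=im[max(0,v-120):v+120,max(0,u-160):u+160]; cv2.imwrite(f"pics/ov_{n}.png",cv2.resize(im,None,fx=2.5,fy=2.5))
```

```text
[[598.62112052 352.53614765]] [[408.34294155  54.28621361]]
yellow 0.00510204081632653 [[0.468, -0.314, -0.005], [0.493, -0.268, 0.076], [0.532, -0.243, 0.085]]
cal 0.004523809523809524 [[0.269, -0.386, -0.005], [0.324, -0.289, 0.001], [0.381, -0.193, 0.015]]
drum 0.004 [[0.275, -1.281, -0.753], [0.4, -0.608, 0.133], [0.6, -0.522, 0.14]]
[[ 0.311 -0.192  0.006]
 [ 0.302 -0.194  0.007]
 [ 0.274 -0.195  0.006]
 [ 0.372 -0.198  0.006]
 [ 0.365 -0.199  0.008]
 [ 0.381 -0.2    0.006]
 [ 0.365 -0.202  0.008]
 [ 0.368 -0.204  0.011]]
200 [-0.0, 0.0, -0.0, -0.0, -0.0, 0.0, 0.0, -0.75, -0.76]
212 [-0.0, 0.0, 0.0, 0.0, 0.0, 0.0, -0.0, -0.76, -0.74]
224 [0.0, 0.0, 0.0, 0.0, -0.0, 0.0, 0.0, -0.76, -0.75]
236 [-0.0, 0.0, 0.0, 0.0, 0.0, -0.0, 0.01, -0.76, -0.75]
248 [0.0, 0.0, 0.0, -0.0, 0.0, 0.0, 0.0, -0.75, -0.75]
260 [-0.0, 0.01, 0.0, 0.0, 0.09, 0.13, 0.13, -0.75, -0.76]
272 [-0.0, 0.01, 0.0, 0.04, 0.14, 0.13, 0.14, 0.13, -0.75]
284 [-0.0, -0.0, -0.0, 0.08, 0.13, 0.14, 0.14, 0.14, -0.75]
296 [-0.0, 0.0, -0.0, 0.09, 0.14, 0.13, 0.14, 0.14, 0.13]
308 [-0.0, -0.0, -0.0, 0.09, 0.13, 0.13, 0.14, 0.13, 0.13]
320 [-0.0, 0.0, -0.0, 0.06, 0.13, 0.14, 0.14, 0.13, 0.14]
332 [0.0, 0.0, 0.0, 0.01, 0.12, 0.13, 0.13, 0.13, -0.4]
344 [-0.0, 0.01, 0.0, 0.0, 0.0, 0.13, 0.13, 0.14, -0.41]
356 [-0.0, -0.0, 0.0, -0.0, -0.0, 0.0, -0.0, 0.0, 0.33]
368 [0.0, -0.0, 0.0, 0.0, 0.0, 0.0, -0.0, 0.34, 0.35]
380 [0.0, 0.0, 0.0, -0.0, 0.0, -0.0, -0.0, 0.33, -0.42]
392 [0.01, 0.0, 0.0, -0.0, 0.0, 0.0, 0.0, -0.0, -0.41]
```

View pics/ov_top.png

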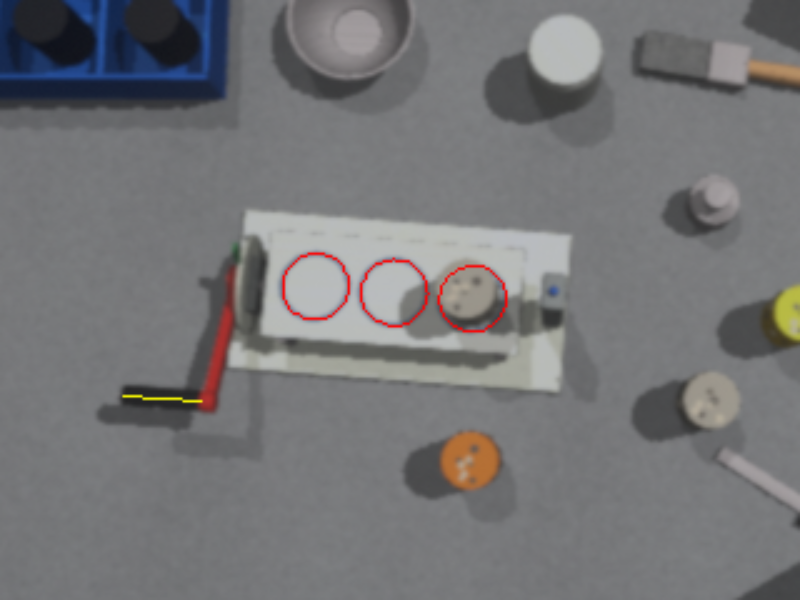

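View pics/ov_side.png

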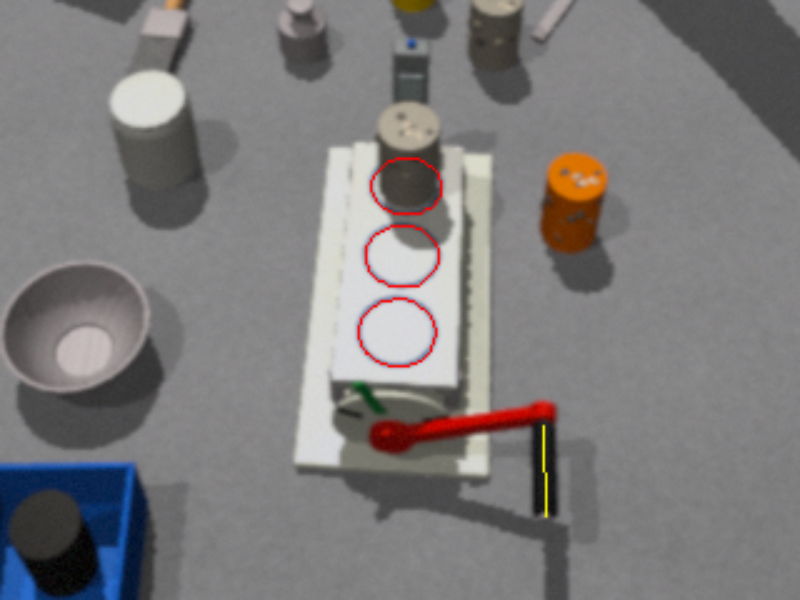

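The overlays fit in both views: the rings and grip line up, with stand yaw at -0.078 rad. The cameras disagree by about 4.5 mm in y, so I use the mean. I'll move towards the nearer core, A.

```bash
python3 -m pendant '[0.025,-0.028,0,0,0,0, 0.025,-0.028,0,0,0,0, 0.025,-0.028,0,0,0,0, 0.025,-0.028,0,0,0,0, 0.025,-0.028,0,0,0,0, 0.025,-0.028,0,0,0,0, 0.025,-0.028,0,0,0,0, 0.025,-0.028,0,0,0,0]' 0.085 60
cat > go.py <<'E'
import sys,numpy as np
from bench import robot
from scipy.spatial.transform import Rotation as R
# usage go.py x y z [jaw_az_deg]
o=robot.get_obs();M=np.array(o["eef_rot"]);p=np.array(o["tool_pos"])
t=np.array([float(a) for a in sys.argv[1:4]])
az=np.radians(float(sys.argv[4]) if len(sys.argv)>4 else -4.5)
y=np.array([np.cos(az),np.sin(az),0]);z=np.array([0,0,-1.]);T=np.stack([np.cross(y,z),y,z],1)
print("t",o["t"],"pos",p.round(4),"gap",round(o["finger_gap"]*.0854,4),"F",np.round(o["ft_force"],1))
print("shift in tool axes now",(M.T@(t-p)).round(4),"turn",R.from_matrix(M.T@T).as_rotvec().round(4),"shift in target axes",(T.T@(t-p)).round(4))
E
python3 go.py 0.4158 -0.1836 0.14
```

```text
t: 0.77
tool_pos: [0.378, -0.3151, 0.2312]
eef_rot: [[0.898, 0.44, -0.0], [0.44, -0.898, -0.0], [-0.0, -0.0, -1.0]]
ft_force: [1.3, -0.2, 1.3]
finger_gap: 0.995
t 0.7667 pos [ 0.378  -0.3151  0.2312] gap 0.0849 F [ 1.3 -0.2  1.3]
shift in tool axes now [ 0.0918 -0.1014  0.0912] turn [-2.0000e-04  2.0000e-04 -1.0366e+00] shift in target axes [0.134  0.0274 0.0912]
```

```bash
python3 -m pendant '[0,0,0.008,0,0,-0.12, 0,0,0.008,0,0,-0.12, 0,0,0.008,0,0,-0.12, 0,0,0.008,0,0,-0.12, 0,0,0.008,0,0,-0.12, 0,0,0.008,0,0,-0.12, 0,0,0,0,0,-0.12, 0,0,0,0,0,-0.12]'
python3 -m pendant '[0,0,0,0,0,-0.0766, 0.026,0.0055,0,0,0,0, 0.026,0.0055,0.01,0,0,0, 0.026,0.0055,0.01,0,0,0, 0.026,0.0055,0.01,0,0,0, 0.026,0.0055,0.01,0,0,0, 0,0,0,0,0,0]'
python3 go.py 0.4158 -0.1836 0.031
python3 - <<'E'
from bench import robot
import cv2,numpy as np
ims=[]
for n in("side","top"):
    c=robot.camera(n); np.savez(f"pics/{n}1.npz",**c); ims.append(c["pixels"][:,:,::-1])
s=ims[0][120:300,260:500];t=ims[1][200:400,260:480]
cv2.imwrite("pics/h1.png",np.hstack([cv2.resize(s,(400,300)),cv2.resize(t,(400,300))]))
E
```

```text
t: 1.43
tool_pos: [0.3777, -0.3166, 0.1826]
eef_rot: [[0.149, 0.989, -0.001], [0.989, -0.149, 0.001], [0.001, -0.001, -1.0]]
ft_force: [-0.3, -0.6, 0.3]
finger_gap: 0.999
t: 2.02
tool_pos: [0.416, -0.1849, 0.1418]
eef_rot: [[0.073, 0.997, -0.002], [0.997, -0.073, 0.002], [0.002, -0.002, -1.0]]
ft_force: [-0.2, 0.4, -0.6]
finger_gap: 0.995
t 2.0167 pos [ 0.416  -0.1849  0.1418] gap 0.0849 F [-0.2  0.4 -0.6]
shift in tool axes now [ 1.000e-03 -1.000e-04  1.108e-01] turn [-0.0018 -0.0019  0.005 ] shift in target axes [ 0.0012 -0.0003  0.1108]
```

View pics/h1.png

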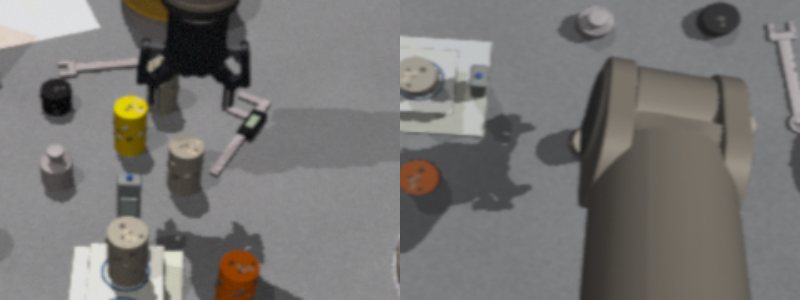

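The side view shows the open fingers (about (148,75) and (240,75) in the crop) behind and above core A (185,165). I'll use them to check the side camera's offset.

Run:
```python
import numpy as np
from h import *
c=dict(np.load("pics/side1.npz"));w=cloud(c)
m=(w[...,2]>.135)&(w[...,2]<.185)&(np.abs(w[...,0]-.416)<.07)&(np.abs(w[...,1]+.185)<.05)
p=w[m];print(len(p))
for z in np.arange(.13,.19,.005):
    q=p[np.abs(p[:,2]-z)<.0025]
    for s in(-1,1):
        r=q[(q[:,0]-.416)*s>0]
        if len(r)>5: print(round(z,3),s,len(r),r[:,0].min().round(4),r[:,0].max().round(4),np.percentile(r[:,1],[10,50,90]).round(4))
```

```text
108
0.16 1 6 0.4588 0.4634 [-0.1777 -0.1767 -0.175 ]
0.165 -1 9 0.3611 0.3728 [-0.1744 -0.1726 -0.1694]
0.165 1 7 0.4613 0.4701 [-0.1806 -0.1787 -0.1767]
0.17 -1 11 0.3602 0.3737 [-0.1724 -0.1706 -0.169 ]
0.17 1 13 0.4594 0.4703 [-0.1811 -0.1794 -0.1751]
0.175 -1 14 0.3606 0.3733 [-0.1795 -0.1733 -0.1689]
0.175 1 9 0.4594 0.4704 [-0.1808 -0.1792 -0.1755]
0.18 -1 13 0.3608 0.3726 [-0.1878 -0.1726 -0.1678]
0.18 1 10 0.4599 0.4706 [-0.1806 -0.1782 -0.1741]
```

```bash
python3 -m pendant '[0.0025,0,0.02,0,0,0, 0,0,0.02,0,0,0, 0,0,0.02,0,0,0, 0,0,0.02,0,0,0, 0,0,0.02,0,0,0, 0,0,0.01,0,0,0, 0,0,0,0,0,0]'
python3 -m pendant '[0,0,0,0,0,0, 0,0,0,0,0,0, 0,0,0,0,0,0, 0,0,0,0,0,0, 0,0,0,0,0,0, 0,0,0,0,0,0, 0,0,0,0,0,0, 0,0,0,0,0,0]' 0.04 60
python3 go.py 0.4158 -0.182 0.19
```

```text
t: 2.7
tool_pos: [0.4147, -0.1875, 0.0318]
eef_rot: [[0.079, 0.997, -0.003], [0.997, -0.079, 0.001], [0.001, -0.003, -1.0]]
ft_force: [-0.6, 0.3, 0.4]
finger_gap: 0.995
t: 3.37
tool_pos: [0.4165, -0.1874, 0.0346]
eef_rot: [[0.079, 0.997, 0.002], [0.997, -0.079, -0.001], [-0.001, 0.002, -1.0]]
ft_force: [-2.3, -0.1, 10.1]
finger_gap: 0.573
t 3.3667 pos [ 0.4165 -0.1874  0.0346] gap 0.049 F [-2.3 -0.1 10.1]
shift in tool axes now [ 0.0052 -0.0009 -0.1554] turn [ 0.0018  0.0008 -0.0001] shift in target axes [ 0.0053 -0.0011 -0.1554]
```

```bash
python3 -m pendant '[0,0,-0.01,0,0,0, 0,0,-0.02,0,0,0, 0,0,-0.025,0,0,0, 0,0,-0.025,0,0,0, 0,0,-0.03,0,0,0, 0,0,-0.03,0,0,0, 0,0,-0.02,0,0,0, 0,0,0,0,0,0]'
python3 go.py 0.5133 0.0977 0.19
python3 - <<'E'
from bench import robot
import cv2,numpy as np
ims=[]
for n in("side",):
    c=robot.camera(n); np.savez(f"pics/{n}2.npz",**c); ims.append(c["pixels"][:,:,::-1])
s=ims[0][60:300,260:500]
cv2.imwrite("pics/h2.png",cv2.resize(s,(600,600)))
E
```

```text
t: 4.03
tool_pos: [0.4176, -0.1875, 0.1982]
eef_rot: [[0.078, 0.997, 0.006], [0.997, -0.078, -0.003], [-0.002, 0.007, -1.0]]
ft_force: [1.0, -0.7, -3.9]
finger_gap: 0.576
t 4.0333 pos [ 0.4176 -0.1875  0.1982] gap 0.0492 F [ 1.  -0.7 -3.9]
shift in tool axes now [0.2919 0.073  0.0081] turn [ 0.0065  0.0022 -0.    ] shift in target axes [0.2919 0.073  0.0082]
```

View pics/h2.png

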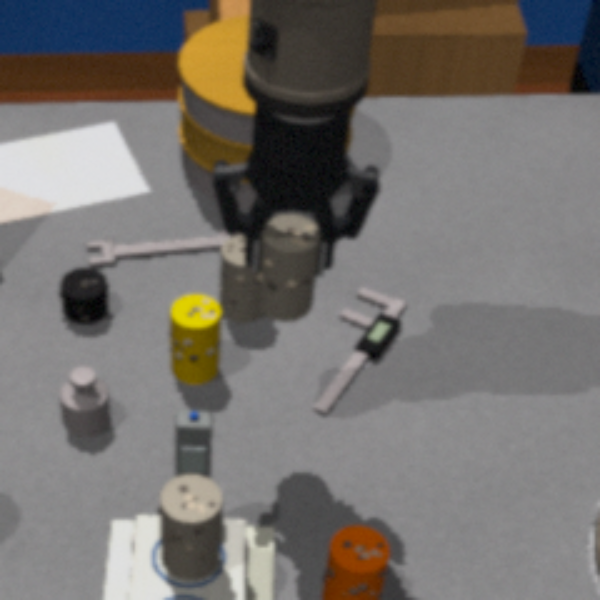

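```bash
cat >> h.py <<'E'
from scipy.optimize import least_squares
def cyl(w,xy,z0,z1,r=0.025,rad=0.035):
    m=(w[...,2]>z0)&(w[...,2]<z1)&(np.hypot(w[...,0]-xy[0],w[...,1]-xy[1])<rad)
    p=w[m]
    f=least_squares(lambda a:np.hypot(p[:,0]-a[0],p[:,1]-a[1])-r,xy,loss="soft_l1",f_scale=.0015)
    return f.x,len(p),np.abs(f.fun).mean(),p
E
python3 - <<'E'
import numpy as np
from h import *
w=cloud(dict(np.load("pics/side2.npz")));w0=cloud(dict(np.load("pics/side0.npz")))
for (z0,z1) in((.17,.235),(.17,.2),(.2,.235)):
    x,n,e,p=cyl(w,np.array([.4176,-.1875]),z0,z1); print(x.round(4),n,e.round(5),p[:,2].min(),p[:,2].max())
for nm,xy,z0,z1 in(("A",(.4158,-.183),.012,.072),("B",(.439,-.355),.012,.072),("C",(.506,.03),.085,.143),("org",(.365,.03),.012,.072)):
    x,n,e,p=cyl(w0,np.array(xy),z0,z1); print(nm,x.round(4),n,e.round(5))
m=(np.hypot(w[...,0]-.4176,w[...,1]+.185)<.03)&(w[...,2]>.15)
print(np.percentile(w[m][:,2],[0,1,2,5,50,90,95,98,100]).round(4))
E
```

```text
[ 0.4172 -0.183 ] 612 0.00169 0.17029604419248745 0.23497124155751614
[ 0.417  -0.1831] 232 0.00107 0.17029604419248745 0.19995251039126494
[ 0.4172 -0.1829] 380 0.00206 0.2000268276559224 0.23497124155751614
A [ 0.4157 -0.1831] 347 0.00098
B [ 0.4388 -0.356 ] 331 0.00131
C [0.5062 0.0293] 413 0.00075
org [0.3642 0.0292] 379 0.00081
[0.1621 0.1662 0.1683 0.1741 0.2431 0.303  0.3072 0.3132 0.3754]
```

Core A is held: the weight reads 3.9 N, and the side cylinder fit puts it at (0.417,-0.183). Moving it over place_2 now, above the post height.

```bash
python3 -m pendant '[0,0,-0.025,0,0,0, 0.0,0,-0.025,0,0,0, 0.0321,0.0081,0,0,0,0, 0.0321,0.0081,0,0,0,0, 0.0321,0.0081,0,0,0,0, 0.0321,0.0081,0,0,0,0, 0.0321,0.0081,0,0,0,0, 0.0321,0.0081,0,0,0,0]'
python3 -m pendant '[0.0321,0.0081,0,0,0,0, 0.0321,0.0081,0,0,0,0, 0.0321,0.0085,0,0,0,0, 0,0,0.02,0,0,0, 0,0,0.02,0,0,0, 0,0,0.015,0,0,0, 0,0,0,0,0,0]'
python3 go.py 0.5133 0.0977 0.106
python3 - <<'E'
from bench import robot
import cv2,numpy as np
from h import *
c=robot.camera("side"); np.savez("pics/side3.npz",**c);w=cloud(c);p0=np.array(robot.get_obs()["tool_pos"])
b=p0[2]-.0346;print("bottom est",b)
for a in((b+.008,b+.04),(b+.008,b+.06)):
    x,n,e,p=cyl(w,p0[:2]+[0,.004],*a);print(x.round(4),n,e.round(5),(x-p0[:2]).round(4))
cv2.imwrite("pics/h3.png",cv2.resize(c["pixels"][160:400,230:470,::-1],(600,600)))
E
```

```text
t: 4.75
tool_pos: [0.4788, 0.0028, 0.2423]
eef_rot: [[0.078, 0.997, -0.002], [0.997, -0.078, 0.0], [-0.0, -0.002, -1.0]]
ft_force: [1.2, -0.9, -4.2]
finger_gap: 0.568
t: 5.33
tool_pos: [0.5091, 0.0949, 0.1845]
eef_rot: [[0.078, 0.997, -0.006], [0.997, -0.078, -0.001], [-0.001, -0.006, -1.0]]
ft_force: [-0.9, -0.5, -4.4]
finger_gap: 0.57
t 5.3333 pos [0.5091 0.0949 0.1845] gap 0.0486 F [-0.9 -0.5 -4.4]
shift in tool axes now [0.0032 0.0044 0.0784] turn [-0.0062  0.0012  0.0009] shift in target axes [0.0031 0.0039 0.0785]
bottom est 0.15173172819953096
[0.5085 0.0991] 250 0.00068 [-0.0015  0.004 ]
[0.5086 0.0992] 504 0.00134 [-0.0014  0.0042]
```

View pics/h3.png

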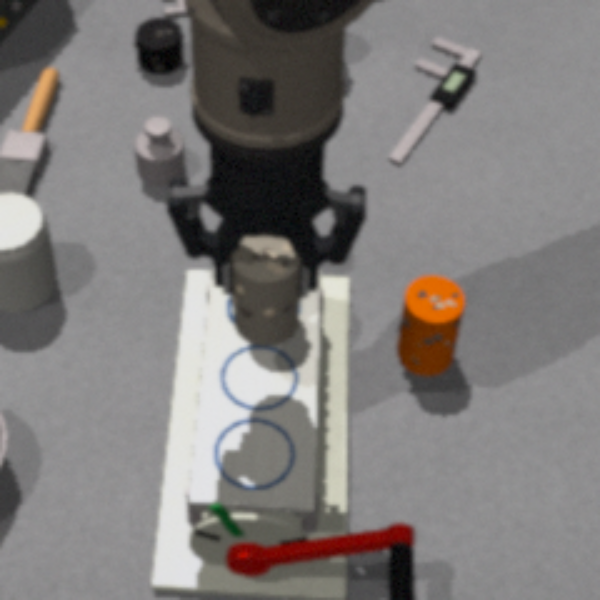

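```bash
python3 -m pendant '[0,0.0044,0.01,0,0,0, 0,0,0.02,0,0,0, 0,0,0.02,0,0,0, 0,0,0.015,0,0,0, 0,0,0,0,0,0, 0,0,0,0,0,0]'
python3 go.py 0.5133 0.0977 0.106
python3 - <<'E'
from bench import robot
import cv2,numpy as np
from h import *
c=robot.camera("side"); np.savez("pics/side4.npz",**c);w=cloud(c);p0=np.array(robot.get_obs()["tool_pos"])
b=p0[2]-.0346;print("bottom est",b)
for a in((b+.008,b+.04),(b+.008,b+.06)):
    x,n,e,p=cyl(w,p0[:2]+[0,.004],*a);print(x.round(4),n,e.round(5),(x-p0[:2]).round(4))
cv2.imwrite("pics/h4.png",cv2.resize(c["pixels"][200:400,260:460,::-1],(600,600),interpolation=cv2.INTER_CUBIC))
E
```

```text
t: 5.88
tool_pos: [0.5161, 0.0949, 0.1234]
eef_rot: [[0.079, 0.997, -0.001], [0.997, -0.079, 0.0], [0.0, -0.001, -1.0]]
ft_force: [0.1, 0.8, -3.8]
finger_gap: 0.57
t 5.8833 pos [0.5161 0.0949 0.1234] gap 0.0487 F [ 0.1  0.8 -3.8]
shift in tool axes now [ 0.0025 -0.003   0.0174] turn [-0.0006 -0.0001 -0.0001] shift in target axes [ 0.0025 -0.003   0.0174]
bottom est 0.08955196907852842
[0.5155 0.0992] 227 0.00069 [-0.0011  0.0041]
[0.5157 0.0994] 444 0.0013 [-0.001   0.0043]
```

View pics/h4.png

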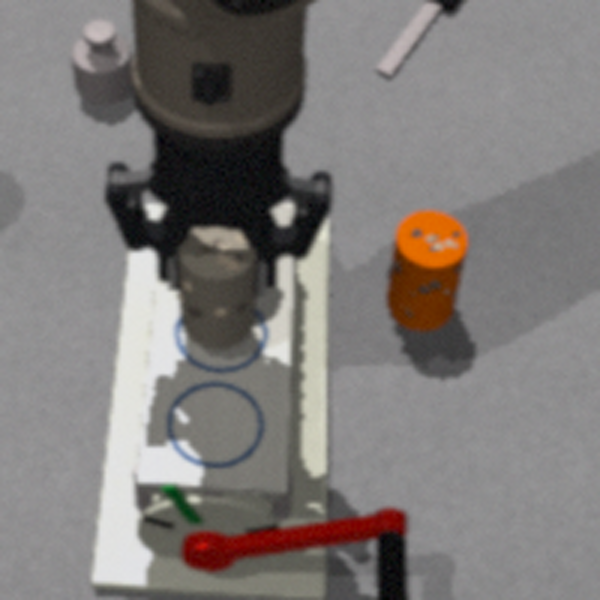

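```bash
python3 -m pendant '[0,-0.0025,0.005,0,0,0, 0,0,0.005,0,0,0, 0,0,0.003,0,0,0, 0,0,0.002,0,0,0, 0,0,0,0,0,0, 0,0,0,0,0,0]'
python3 go.py 0.5133 0.0977 0.106
python3 - <<'E'
from bench import robot
import cv2,numpy as np
from h import *
c=robot.camera("side"); np.savez("pics/side5.npz",**c);w=cloud(c);p0=np.array(robot.get_obs()["tool_pos"])
b=p0[2]-.0346;print("bottom est",b)
for a in((b+.008,b+.04),(b+.008,b+.06)):
    x,n,e,p=cyl(w,p0[:2]+[0,.004],*a);print(x.round(4),n,e.round(5),(x-p0[:2]).round(4))
cv2.imwrite("pics/h5.png",cv2.resize(c["pixels"][240:360,280:400,::-1],(600,600),interpolation=cv2.INTER_CUBIC))
E
```

```text
t: 6.43
tool_pos: [0.5135, 0.0952, 0.1083]
eef_rot: [[0.078, 0.997, -0.0], [0.997, -0.078, 0.0], [0.0, -0.0, -1.0]]
ft_force: [0.4, 0.0, -4.1]
finger_gap: 0.576
t 6.4333 pos [0.5135 0.0952 0.1083] gap 0.0492 F [ 0.4  0.  -4.1]
shift in tool axes now [ 0.0025 -0.0004  0.0023] turn [-0.0001 -0.0001  0.0001] shift in target axes [ 0.0025 -0.0004  0.0023]
bottom est 0.07385405030821943
[0.5129 0.0995] 219 0.00067 [-0.0007  0.0043]
[0.5129 0.0996] 430 0.00131 [-0.0007  0.0044]
```

View pics/h5.png

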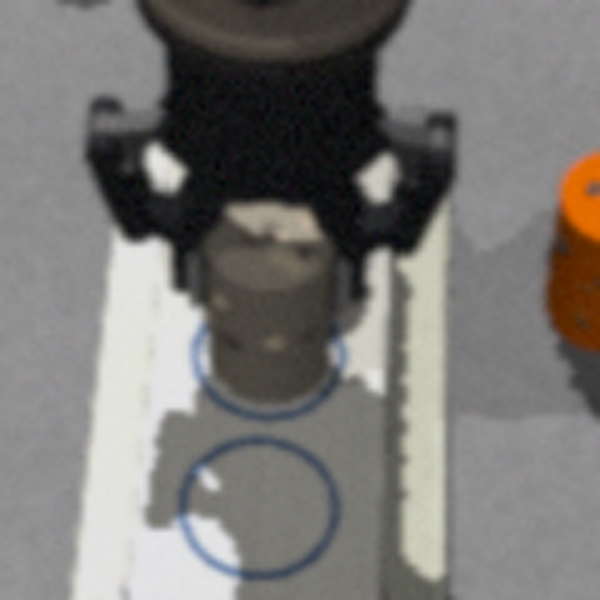

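Centred over the ring, with the gaps left, right and front all even. Lowering to contact.

```bash
python3 -m pendant '[0,0,0.0012,0,0,0, 0,0,0.0008,0,0,0, 0,0,0.0005,0,0,0, 0,0,0,0,0,0]'
python3 -m pendant '[0,0,0.0005,0,0,0, 0,0,0.0005,0,0,0, 0,0,0,0,0,0]'
```

```text
t: 6.82
tool_pos: [0.5135, 0.0951, 0.1057]
eef_rot: [[0.078, 0.997, -0.0], [0.997, -0.078, 0.0], [0.0, -0.0, -1.0]]
ft_force: [-1.1, -0.2, -4.7]
finger_gap: 0.574
t: 7.07
tool_pos: [0.5135, 0.0953, 0.1054]
eef_rot: [[0.078, 0.997, 0.0], [0.997, -0.078, -0.0], [-0.0, 0.0, -1.0]]
ft_force: [-4.6, -1.7, 9.2]
finger_gap: 0.57
```

```bash
python3 -m pendant '[0,0,-0.0005,0,0,0, 0,0,0,0,0,0, 0,0,0,0,0,0, 0,0,0,0,0,0, 0,0,0,0,0,0, 0,0,0,0,0,0]' 0.075
python3 go.py 0.5133 0.0977 0.106
```

```text
t: 7.57
tool_pos: [0.5135, 0.0951, 0.1053]
eef_rot: [[0.078, 0.997, 0.0], [0.997, -0.078, 0.0], [0.0, 0.0, -1.0]]
ft_force: [-0.1, 1.0, -0.2]
finger_gap: 0.879
t 7.5667 pos [0.5135 0.0951 0.1053] gap 0.075 F [-0.1  1.  -0.2]
shift in tool axes now [ 0.0025 -0.0004 -0.0007] turn [ 0.     -0.0001  0.    ] shift in target axes [ 0.0025 -0.0004 -0.0007]
```

```bash
python3 -m pendant '[0,0,-0.02,0,0,0, 0,0,-0.035,0,0,0, 0,0,-0.035,0,0,0, 0,0,-0.035,0,0,0, -0.03,-0.0032,0,0,0,0, -0.038,-0.0032,0,0,0,0, -0.038,-0.0032,0,0,0,0, -0.038,-0.0032,0,0,0,0]' 0.085
python3 -m pendant '[-0.038,-0.0032,0,0,0,0, -0.038,-0.0032,0,0,0,0, -0.038,-0.0032,0,0,0,0, -0.038,-0.0032,0,0,0,0, -0.038,-0.0032,0,0,0,0, -0.038,-0.0032,0,0,0,0, -0.038,-0.0032,0,0,0,0, -0.038,-0.0032,0.02,0,0,0]'
python3 -m pendant '[0,0,0.035,0,0,0, 0,0,0.03,0,0,0, 0,0,0,0,0,0, 0,0,0,0,0,0]'
python3 go.py 0.4395 -0.356 0.033
python3 - <<'E'
from bench import robot
import cv2,numpy as np
from h import *
c=robot.camera("side"); np.savez("pics/side6.npz",**c);w=cloud(c)
for nm,xy,z0,z1 in(("A",(.5131,.099),.085,.143),("C",(.506,.03),.085,.143),("B",(.439,-.355),.012,.06)):
    x,n,e,p=cyl(w,np.array(xy),z0,z1); print(nm,x.round(4),n,e.round(5), topc(w,x,.04)[:3])
cv2.imwrite("pics/h6.png",c["pixels"][:,:,::-1])
E
```

```text
t: 8.23
tool_pos: [0.4889, -0.0488, 0.2306]
eef_rot: [[0.078, 0.997, 0.001], [0.997, -0.078, -0.0], [-0.0, 0.001, -1.0]]
ft_force: [0.6, -0.6, 0.7]
finger_gap: 0.995
t: 8.9
tool_pos: [0.441, -0.3502, 0.2138]
eef_rot: [[0.079, 0.997, 0.004], [0.997, -0.079, -0.003], [-0.003, 0.004, -1.0]]
ft_force: [0.9, -0.7, -0.1]
finger_gap: 0.996
t: 9.23
tool_pos: [0.4398, -0.3466, 0.1454]
eef_rot: [[0.078, 0.997, -0.002], [0.997, -0.078, 0.002], [0.002, -0.002, -1.0]]
ft_force: [0.3, 0.6, 1.2]
finger_gap: 0.996
t 9.2333 pos [ 0.4398 -0.3466  0.1454] gap 0.0851 F [0.3 0.6 1.2]
shift in tool axes now [-0.0096  0.0007  0.1124] turn [-0.0023 -0.0018  0.0005] shift in target axes [-0.0094  0.0004  0.1124]
A [0.5129 0.0995] 424 0.00071 (np.float64(0.15324691339094537), array([0.51316383, 0.10159451]), (0.5142973065376282, 0.1004626452922821))
C [0.5063 0.0294] 246 0.00071 (np.float64(0.15332138714051008), array([0.50641998, 0.03139432]), (0.5062447786331177, 0.030255967751145363))
B [ 0.4387 -0.3563] 261 0.00127 (np.float64(0.264369378996212), array([ 0.4401262 , -0.33591107]), (0.4391986131668091, -0.34928226470947266))
```

View pics/h6.png

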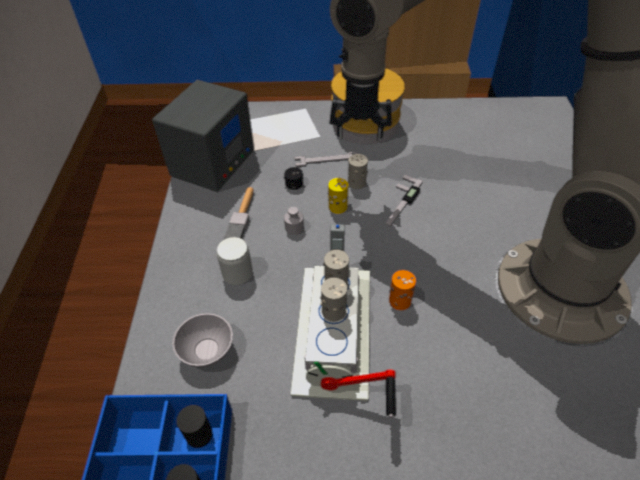

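Core A stands on place_2, at fit (0.513,0.0995) against the wanted (0.513,0.099). Descending on B.

```bash
python3 -m pendant '[-0.008,0,0.01,0,0,0, 0,0,0.02,0,0,0, 0,0,0.02,0,0,0, 0,0,0,0,0,0, 0,0,0,0,0,0]'
python3 go.py 0.4395 -0.356 0.033
```

```text
t: 9.7
tool_pos: [0.4399, -0.3554, 0.0966]
eef_rot: [[0.078, 0.997, 0.0], [0.997, -0.078, -0.0], [-0.0, 0.0, -1.0]]
ft_force: [0.2, -0.3, 0.3]
finger_gap: 0.993
t 9.7 pos [ 0.4399 -0.3554  0.0966] gap 0.0848 F [ 0.2 -0.3  0.3]
shift in tool axes now [-0.0006 -0.0004  0.0636] turn [0.     0.     0.0004] shift in target axes [-0.0006 -0.0004  0.0636]
```

```bash
python3 -m pendant '[0,0,0.02,0,0,0, 0,0,0.02,0,0,0, 0,0,0.015,0,0,0, 0,0,0.007,0,0,0, 0,0,0,0,0,0, 0,0,0,0,0,0]'
python3 -m pendant '[0,0,0,0,0,0, 0,0,0,0,0,0, 0,0,0,0,0,0, 0,0,0,0,0,0, 0,0,0,0,0,0, 0,0,0,0,0,0, 0,0,0,0,0,0, 0,0,0,0,0,0]' 0.04 60
python3 go.py 0.4395 -0.356 0.033
```

```text
t: 10.2
tool_pos: [0.4403, -0.3557, 0.0352]
eef_rot: [[0.078, 0.997, 0.001], [0.997, -0.078, -0.001], [-0.001, 0.001, -1.0]]
ft_force: [-0.3, -0.0, 0.2]
finger_gap: 0.997
t: 10.87
tool_pos: [0.44, -0.3556, 0.035]
eef_rot: [[0.079, 0.997, 0.001], [0.997, -0.079, -0.001], [-0.001, 0.001, -1.0]]
ft_force: [-2.9, 0.9, 9.7]
finger_gap: 0.571
t 10.8667 pos [ 0.44   -0.3556  0.035 ] gap 0.0488 F [-2.9  0.9  9.7]
shift in tool axes now [-0.0004 -0.0005  0.002 ] turn [ 0.0009  0.0007 -0.0001] shift in target axes [-0.0004 -0.0005  0.002 ]
```

```bash
python3 -m pendant '[0,0,-0.01,0,0,0, 0,0,-0.025,0,0,0, 0,0,-0.035,0,0,0, 0,0,-0.035,0,0,0, 0,0,-0.035,0,0,0, 0,0,-0.035,0,0,0, 0,0,-0.035,0,0,0, 0.025,0.0027,0,0,0,0]'
python3 -m pendant '[0.0378,0.0027,0,0,0,0, 0.0378,0.0027,0,0,0,0, 0.0378,0.0027,0,0,0,0, 0.0378,0.0027,0,0,0,0, 0.0378,0.0027,0,0,0,0, 0.0378,0.0027,0,0,0,0, 0.0378,0.0027,0,0,0,0, 0.0378,0.0027,0,0,0,0]'
python3 -m pendant '[0.0378,0.0027,0,0,0,0, 0.0378,0.0027,0,0,0,0, 0.0378,0.0027,0,0,0,0, 0.0378,0.0027,0,0,0,0, 0.025,0.0027,0,0,0,0, 0,0,0,0,0,0, 0,0,0,0,0,0, 0,0,0,0,0,0]'
python3 go.py 0.5195 0.1695 0.106
python3 - <<'E'
from bench import robot
import cv2,numpy as np
from h import *
c=robot.camera("side"); np.savez("pics/side7.npz",**c);w=cloud(c);p0=np.array(robot.get_obs()["tool_pos"])
b=p0[2]-.035;print("bottom est",b)
for a in((b+.008,b+.04),(b+.008,b+.06)):
    x,n,e,p=cyl(w,p0[:2]+[0,.00],*a);print(x.round(4),n,e.round(5),(x-p0[:2]).round(4))
cv2.imwrite("pics/h7.png",c["pixels"][:,:,::-1])
E
```

```text
t: 11.53
tool_pos: [0.4451, -0.3355, 0.2514]
eef_rot: [[0.084, 0.996, 0.007], [0.996, -0.084, -0.007], [-0.006, 0.008, -1.0]]
ft_force: [1.0, -0.1, -3.2]
finger_gap: 0.575
t: 12.2
tool_pos: [0.4891, -0.0289, 0.2447]
eef_rot: [[0.078, 0.997, 0.0], [0.997, -0.078, -0.0], [-0.0, 0.0, -1.0]]
ft_force: [1.8, 0.0, -3.5]
finger_gap: 0.576
t: 12.87
tool_pos: [0.5165, 0.1433, 0.2442]
eef_rot: [[0.078, 0.997, -0.0], [0.997, -0.078, -0.001], [-0.001, -0.0, -1.0]]
ft_force: [-0.5, -0.1, -4.1]
finger_gap: 0.571
t 12.8667 pos [0.5165 0.1433 0.2442] gap 0.0488 F [-0.5 -0.1 -4.1]
shift in tool axes now [0.0265 0.001  0.1381] turn [-0.0003  0.0007  0.0001] shift in target axes [0.0264 0.0009 0.1382]
bottom est 0.20912529067388455
[0.5156 0.1427] 312 0.00059 [-0.001  -0.0001]
[0.5157 0.1428] 582 0.00126 [-0.0009  0.0001]
```

View pics/h7.png

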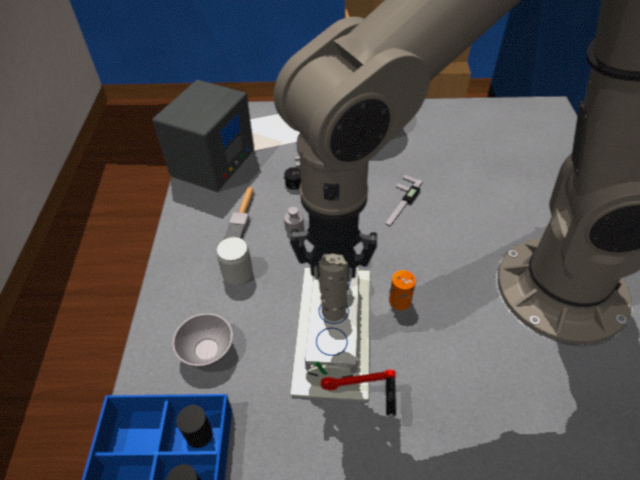

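```bash
python3 -m pendant '[0.0265,0.0011,0,0,0,0, 0,0,0.025,0,0,0, 0,0,0.03,0,0,0, 0,0,0.03,0,0,0, 0,0,0.025,0,0,0, 0,0,0.015,0,0,0, 0,0,0,0,0,0, 0,0,0,0,0,0]'
python3 go.py 0.5195 0.1695 0.106
python3 - <<'E'
from bench import robot
import cv2,numpy as np
from h import *
c=robot.camera("side"); np.savez("pics/side8.npz",**c);w=cloud(c);p0=np.array(robot.get_obs()["tool_pos"])
b=p0[2]-.035;print("bottom est",b)
for a in((b+.008,b+.04),(b+.008,b+.06)):
    x,n,e,p=cyl(w,p0[:2]+[0,.00],*a);print(x.round(4),n,e.round(5),(x-p0[:2]).round(4))
cv2.imwrite("pics/h8.png",cv2.resize(c["pixels"][270:390,280:400,::-1],(600,600),interpolation=cv2.INTER_CUBIC))
E
```

```text
t: 13.58
tool_pos: [0.5199, 0.1692, 0.119]
eef_rot: [[0.08, 0.997, -0.001], [0.997, -0.08, -0.001], [-0.001, -0.001, -1.0]]
ft_force: [0.1, 0.3, -3.5]
finger_gap: 0.572
t 13.5833 pos [0.5199 0.1692 0.119 ] gap 0.0488 F [ 0.1  0.3 -3.5]
shift in tool axes now [ 0.0003 -0.0004  0.013 ] turn [-0.001   0.0006 -0.0012] shift in target axes [ 0.0003 -0.0004  0.013 ]
bottom est 0.08497020301197988
[0.5188 0.1685] 232 0.00057 [-0.0017 -0.0011]
[0.5189 0.1686] 431 0.00133 [-0.0016 -0.001 ]
```

View pics/h8.png

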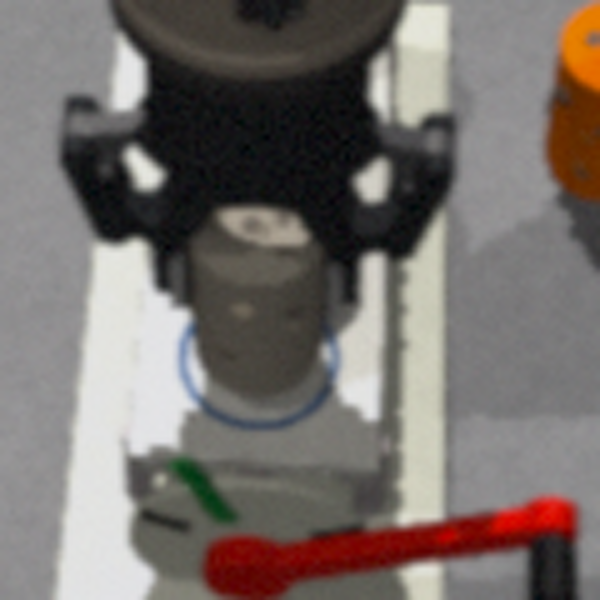

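```bash
python3 -m pendant '[0.0005,0,0.005,0,0,0, 0,0,0.003,0,0,0, 0,0,0.002,0,0,0, 0,0,0.001,0,0,0, 0,0,0,0,0,0, 0,0,0,0,0,0]'
python3 -m pendant '[0,0,0.0008,0,0,0, 0,0,0.0006,0,0,0, 0,0,0,0,0,0]'
```

```text
t: 14.13
tool_pos: [0.5201, 0.1707, 0.1081]
eef_rot: [[0.078, 0.997, 0.0], [0.997, -0.078, 0.0], [0.0, 0.0, -1.0]]
ft_force: [-0.4, -0.2, -3.0]
finger_gap: 0.571
t: 14.38
tool_pos: [0.52, 0.1707, 0.1065]
eef_rot: [[0.078, 0.997, -0.0], [0.997, -0.078, -0.0], [-0.0, -0.0, -1.0]]
ft_force: [0.4, -1.3, -4.1]
finger_gap: 0.571
```

```bash
python3 -m pendant '[-0.0004,0,0.0006,0,0,0, 0,0,0.0005,0,0,0, 0,0,0,0,0,0]'
python3 - <<'E'
from bench import robot
from h import *
c=robot.camera("side");w=cloud(c);p0=np.array(robot.get_obs()["tool_pos"]);b=.071
x,n,e,p=cyl(w,p0[:2],b+.008,b+.04);print(x.round(4),n)
E
python3 -m pendant '[0,0,0.0004,0,0,0, 0,0,0,0,0,0]'
```

```text
t: 14.63
tool_pos: [0.5201, 0.1703, 0.1058]
eef_rot: [[0.078, 0.997, 0.0], [0.997, -0.078, -0.0], [-0.0, 0.0, -1.0]]
ft_force: [-2.7, -0.7, 4.1]
finger_gap: 0.57
[0.519  0.1696] 221
t: 14.85
tool_pos: [0.5201, 0.1704, 0.1057]
eef_rot: [[0.078, 0.997, 0.0], [0.997, -0.078, -0.0], [-0.0, 0.0, -1.0]]
ft_force: [-5.2, -2.3, 11.0]
finger_gap: 0.572
```

```bash
python3 -m pendant '[0,0,-0.0006,0,0,0, 0,0,0,0,0,0, 0,0,0,0,0,0, 0,0,0,0,0,0, 0,0,0,0,0,0, 0,0,0,0,0,0]' 0.078
python3 -m pendant '[0,0,-0.01,0,0,0, 0,0,-0.03,0,0,0, 0,0,-0.035,0,0,0, 0,0,-0.035,0,0,0, 0,0,0,0,0,0, 0,0,0,0,0,0]'
python3 go.py 0.42 0.2917 0.18
python3 - <<'E'
from bench import robot
import cv2,numpy as np
from h import *
for n in("side","top"):
    c=robot.camera(n); np.savez(f"pics/{n}9.npz",**c);w=cloud(c)
    if n=="side":
      for nm,xy in(("C",(.506,.03)),("A",(.5131,.099)),("B",(.519,.169))):
        x,k,e,p=cyl(w,np.array(xy),.085,.115); x2=cyl(w,np.array(xy),.12,.145)[0];print(nm,x.round(4),x2.round(4),k,e.round(5))
    cv2.imwrite(f"pics/{n}9.png",c["pixels"][:,:,::-1])
E
```

```text
t: 15.35
tool_pos: [0.52, 0.1703, 0.1056]
eef_rot: [[0.078, 0.997, -0.0], [0.997, -0.078, 0.0], [0.0, -0.0, -1.0]]
ft_force: [0.5, 0.9, -0.9]
finger_gap: 0.914
t: 15.85
tool_pos: [0.521, 0.1707, 0.2184]
eef_rot: [[0.079, 0.997, 0.004], [0.997, -0.079, 0.001], [0.001, 0.004, -1.0]]
ft_force: [0.2, -1.4, -0.8]
finger_gap: 0.917
t 15.85 pos [0.521  0.1707 0.2184] gap 0.0783 F [ 0.2 -1.4 -0.8]
shift in tool axes now [ 0.1126 -0.1103  0.0381] turn [ 0.0041 -0.0012 -0.0001] shift in target axes [ 0.1127 -0.1102  0.0384]
C [0.5061 0.0291] [0.506 0.03 ] 18 0.00061
A [0.513  0.0997] [0.513  0.0995] 76 0.00058
B [0.519  0.1698] [0.5191 0.1698] 208 0.00057h.py:21: RuntimeWarning: Mean of empty slice.
  return f.x,len(p),np.abs(f.fun).mean(),p
  ret = ret.dtype.type(ret / rcount)
```

View pics/side9.png

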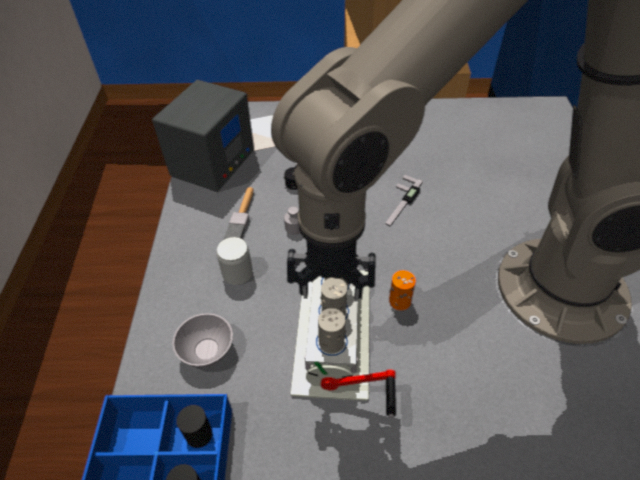

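The three cores stand in an even row, fitted at y 0.029, 0.0997 and 0.1698 with no tilt. Next is the lever grip.

```bash
python3 -m pendant '[0.0234,-0.022,0,0,0,0, 0.0234,-0.022,0,0,0,0, 0.0234,-0.022,0,0,0,0, 0.0234,-0.022,0,0,0,0, 0.0234,-0.022,0,0,0,0, 0,0,0.02,0,0,0, 0,0,0.02,0,0,0, 0,0,0,0,0,0]' 0.07
python3 -m pendant '[0,0,0,0,0,0, 0,0,0,0,0,0]'
python3 go.py 0.4207 0.2959 0.077
python3 - <<'E'
from bench import robot
import cv2,numpy as np
from h import *
P=[]
for n in("side","top"):
    c=robot.camera(n); np.savez(f"pics/{n}10.npz",**c);w=cloud(c)
    if n=="side":
      for nm,xy in(("C",(.506,.03)),("A",(.5131,.099)),("B",(.519,.169))):
        x,k,e,p=cyl(w,np.array(xy),.085,.145);print(nm,x.round(4),k,topc(w,x,.04)[0])
    im=c["pixels"][:,:,::-1]
    P.append(cv2.resize(im[200:440,240:440] if n=="side" else im[180:340,130:330],(400,480 if n=="side" else 320)))
P[1]=cv2.copyMakeBorder(P[1],0,160,0,0,cv2.BORDER_CONSTANT)
cv2.imwrite("pics/h10.png",np.hstack(P))
E
```

```text
t: 16.62
tool_pos: [0.4174, 0.2945, 0.172]
eef_rot: [[0.077, 0.997, -0.005], [0.997, -0.077, -0.003], [-0.003, -0.005, -1.0]]
ft_force: [-0.9, -0.7, -1.1]
finger_gap: 0.819
t: 16.78
tool_pos: [0.4196, 0.2955, 0.176]
eef_rot: [[0.079, 0.997, -0.001], [0.997, -0.079, 0.0], [-0.0, -0.001, -1.0]]
ft_force: [0.3, 0.1, -0.2]
finger_gap: 0.82
t 16.7833 pos [0.4196 0.2955 0.176 ] gap 0.07 F [ 0.3  0.1 -0.2]
shift in tool axes now [0.0005 0.0011 0.099 ] turn [-0.0007  0.     -0.0002] shift in target axes [0.0005 0.001  0.099 ]
C [0.5062 0.0292] 258 0.15328666245901965
A [0.5128 0.0995] 296 0.15329006641741413
B [0.5189 0.1697] 444 0.152945777379792
```

View pics/h10.png

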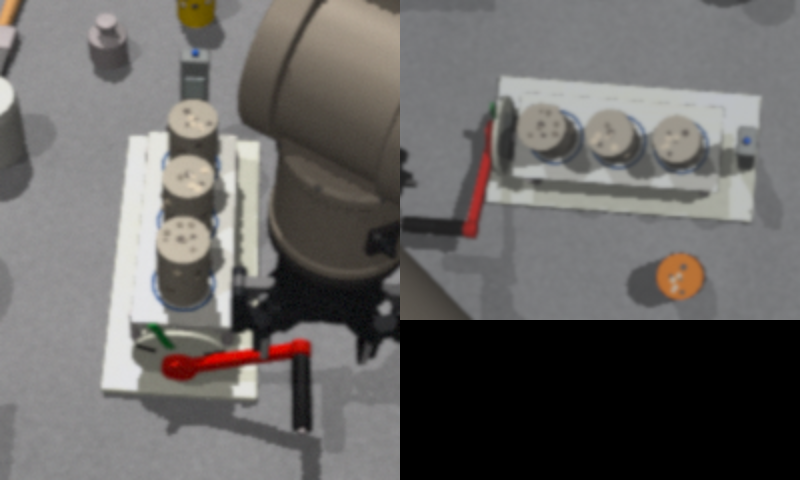

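The top view gives a clear look at all three rings. Checking the centring there.

Run:
```python
from h import *
c=dict(np.load("pics/top10.npz"));w=cloud(c)
Y=np.array([.0787,.9969]);o=np.array([.5136,.0956])
for k,nm in((-1,"C"),(0,"A"),(1,"B")):
    P=o+Y*.07*k; r=topc(w,P,.045); print(nm,np.round(r[0],4),"mean-off",(r[1]-P).round(4),"circ-off",(np.array(r[2])-P).round(4),round(r[3],4))
```

```text
C 0.1536 mean-off [-0.0016  0.0003] circ-off [-0.0014  0.0003] 0.0247
A 0.1538 mean-off [-0.0002  0.0006] circ-off [-0.0001  0.0008] 0.025
B 0.1536 mean-off [0.0004 0.001 ] circ-off [0.0007 0.0012] 0.025
```

All the cores are within about 1.5 mm of their ring centres. Descending to the grip.

```bash
python3 -m pendant '[0,0.001,0.02,0,0,0, 0,0,0.025,0,0,0, 0,0,0.025,0,0,0, 0,0,0.018,0,0,0, 0,0,0.009,0,0,0, 0,0,0,0,0,0, 0,0,0,0,0,0]'
python3 go.py 0.4207 0.2959 0.077
python3 - <<'E'
from bench import robot
import cv2
c=robot.camera("side")
cv2.imwrite("pics/h11.png",cv2.resize(c["pixels"][300:460,300:500,::-1],(750,600),interpolation=cv2.INTER_CUBIC))
E
```

```text
t: 17.47
tool_pos: [0.4208, 0.2958, 0.0794]
eef_rot: [[0.078, 0.997, 0.0], [0.997, -0.078, 0.0], [0.0, 0.0, -1.0]]
ft_force: [0.4, 0.2, 0.1]
finger_gap: 0.821
t 17.4667 pos [0.4208 0.2958 0.0794] gap 0.0701 F [0.4 0.2 0.1]
shift in tool axes now [ 0.0001 -0.0001  0.0024] turn [ 0.0001 -0.0003 -0.    ] shift in target axes [ 0.0001 -0.0001  0.0024]
```

View pics/h11.png

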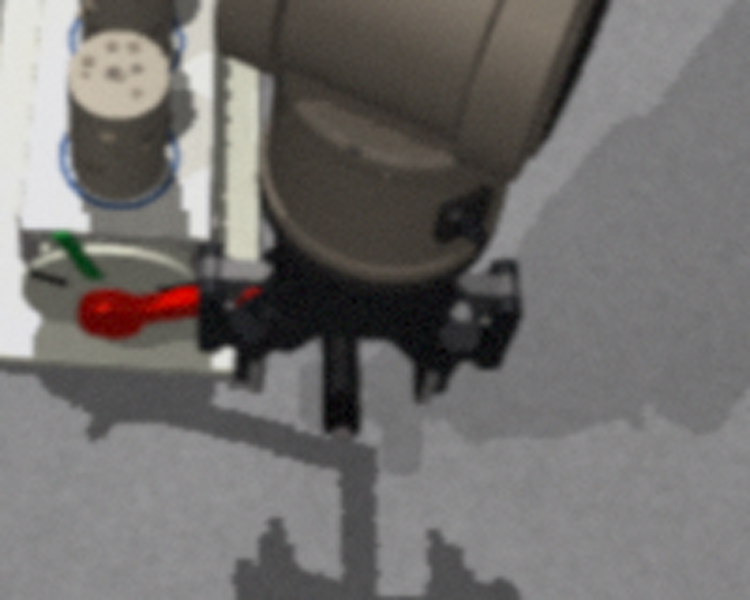

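The grip, at (340,390) in the crop, is centred between the open fingers. Closing.

```bash
python3 -m pendant '[0,0,0.0015,0,0,0, 0,0,0,0,0,0, 0,0,0,0,0,0, 0,0,0,0,0,0, 0,0,0,0,0,0, 0,0,0,0,0,0, 0,0,0,0,0,0, 0,0,0,0,0,0]' 0.01 60
python3 -m pendant '[0,0,0,0,0,0, 0,0,0,0,0,0, 0,0,0,0,0,0]'
```

```text
t: 18.18
tool_pos: [0.4202, 0.2956, 0.0773]
eef_rot: [[0.078, 0.997, -0.0], [0.997, -0.078, -0.0], [-0.0, -0.0, -1.0]]
ft_force: [-5.2, 0.3, 4.9]
finger_gap: 0.185
t: 18.43
tool_pos: [0.4201, 0.2956, 0.0772]
eef_rot: [[0.078, 0.997, -0.0], [0.997, -0.078, -0.0], [-0.0, -0.0, -1.0]]
ft_force: [-6.8, -0.5, 4.6]
finger_gap: 0.185
```

```bash
python3 -m pendant '[0,0.0056,-0.0106,0,0,0, 0,0.0067,-0.01,0,0,0, 0,0.0076,-0.0093,0,0,0, 0,0.0085,-0.0084,0,0,0, 0,0.0093,-0.0076,0,0,0, 0,0,0,0,0,0]'
cat > lev.py <<'E'
from bench import robot
import numpy as np
o=robot.get_obs();p=np.array(o["tool_pos"])
O=np.array([.514,.098]);d=p[:2]-O
x=d@[.9969,-.0787];y=d@[.0787,.9969];z=p[2]+.019-.045
th=np.arctan2(z,-x);print("t",o["t"],"stand x,y",x.round(4),y.round(4),"z",z.round(4),"r",np.hypot(x,z).round(4),"q",(th-.44).round(3),"F",np.round(o["ft_force"],1),"gap",round(o["finger_gap"]*85.4,1))
E
python3 lev.py
```

```text
t: 18.93
tool_pos: [0.4597, 0.2926, 0.1246]
eef_rot: [[0.08, 0.997, 0.001], [0.997, -0.08, 0.001], [0.001, 0.001, -1.0]]
ft_force: [-10.1, 0.6, 7.0]
finger_gap: 0.186
t 18.9333 stand x,y -0.0694 0.1897 z 0.0986 r 0.1206 q 0.517 F [-10.1   0.6   7. ] gap 15.9
```

```bash
python3 -m pendant '[0,0.01,-0.0066,0,0,0, 0,0.0106,-0.0055,0,0,0, 0,0.0111,-0.0045,0,0,0, 0,0.0115,-0.0033,0,0,0, 0,0.0118,-0.0022,0,0,0, 0,0,0,0,0,0]'; python3 lev.py
python3 - <<'E'
from bench import robot
import cv2
c=robot.camera("side")
cv2.imwrite("pics/h12.png",cv2.resize(c["pixels"][220:460,240:480,::-1],(600,600),interpolation=cv2.INTER_CUBIC))
E
```

```text
t: 19.43
tool_pos: [0.5147, 0.2883, 0.1458]
eef_rot: [[0.08, 0.997, 0.001], [0.997, -0.08, 0.001], [0.001, 0.001, -1.0]]
ft_force: [-5.6, 0.7, 7.9]
finger_gap: 0.189
t 19.4333 stand x,y -0.0143 0.1898 z 0.1198 r 0.1206 q 1.012 F [-5.6  0.7  7.9] gap 16.1
```

View pics/h12.png

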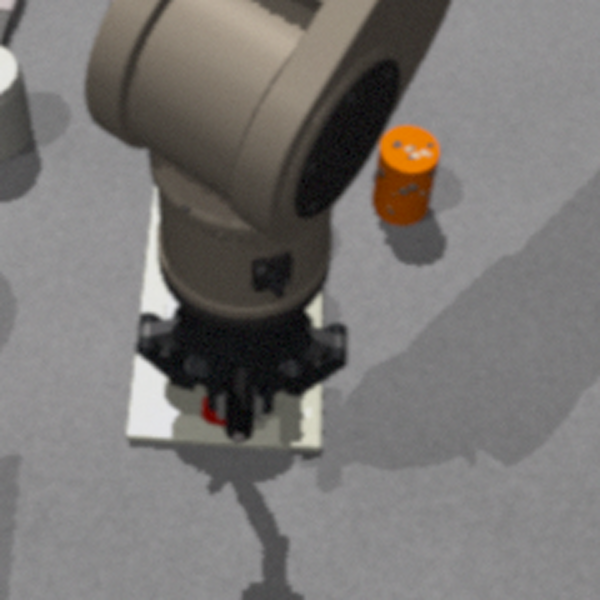

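```bash
python3 -m pendant '[0,0.012,-0.001,0,0,0, 0,0.012,0.0002,0,0,0, 0,0.0119,0.0014,0,0,0, 0,0.0117,0.0026,0,0,0, 0,0.0098,0.003,0,0,0, 0,0,0,0,0,0, 0,0,0,0,0,0]'; python3 lev.py
python3 - <<'E'
from bench import robot
import cv2,numpy as np
P=[]
for n in("side","top"):
    c=robot.camera(n); np.savez(f"pics/{n}13.npz",**c);im=c["pixels"][:,:,::-1]
    P.append(cv2.resize(im[220:420,240:440] if n=="side" else im[180:330,150:300],(400,400),interpolation=cv2.INTER_CUBIC))
cv2.imwrite("pics/h13.png",np.hstack(P))
E
```

```text
t: 20.07
tool_pos: [0.5705, 0.284, 0.1391]
eef_rot: [[0.079, 0.997, 0.001], [0.997, -0.079, 0.001], [0.001, 0.001, -1.0]]
ft_force: [-3.1, 1.6, 6.7]
finger_gap: 0.193
t 20.0667 stand x,y 0.0417 0.1898 z 0.1131 r 0.1205 q 1.484 F [-3.1  1.6  6.7] gap 16.5
```

View pics/h13.png

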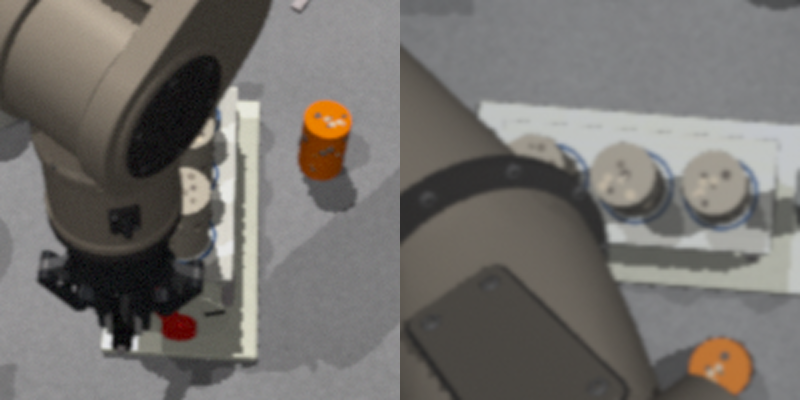

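```bash
python3 -m pendant '[0,0.0012,0.0005,0,0,0, 0,0,0,0,0,0, 0,0,0,0,0,0]'; python3 lev.py
python3 - <<'E'
from bench import robot
from h import *
Y=np.array([.0787,.9969]);o=np.array([.5136,.0956])
for n in("side","top"):
    c=robot.camera(n);np.savez(f"pics/{n}14.npz",**c);w=cloud(c)
    m=(np.abs(w[...,0]-.51)<.05)&(np.abs(w[...,1]-.09)<.12)
    s=w[m&(np.abs(w[...,2]-.084)<.008)];print(n,"shelf z",np.median(s[:,2]).round(4),len(s))
    t=w[m&(w[...,2]>.15)&(w[...,2]<.18)];print("tops",np.median(t[:,2]).round(4))
    if n=="top":
        for k,nm in((-1,"C"),(0,"A"),(1,"B")):
            P=o+Y*.07*k; q=w[(np.hypot(*(w[...,:2]-P).transpose(2,0,1))<.04)&(np.abs(w[...,2]-.1685)<.006)]
            print(nm,len(q),q.mean(0).round(4),(q[:,:2].mean(0)-P).round(4))
    hsv=cv2.cvtColor(c["pixels"],cv2.COLOR_RGB2HSV)
    r=m*0+((hsv[...,0]<6)|(hsv[...,0]>174))&(hsv[...,1]>150)&(w[...,1]>.2)
    q=w[r.astype(bool)];print("red",len(q),q.min(0).round(3) if len(q) else 0,q.max(0).round(3) if len(q) else 0)
E
```

```text
t: 20.42
tool_pos: [0.5712, 0.2839, 0.1388]
eef_rot: [[0.078, 0.997, 0.001], [0.997, -0.078, 0.0], [0.0, 0.001, -1.0]]
ft_force: [-2.6, 0.6, 5.8]
finger_gap: 0.192
t 20.4167 stand x,y 0.0424 0.1898 z 0.1128 r 0.1205 q 1.49 F [-2.6  0.6  5.8] gap 16.4
side shelf z 0.0863 1105
tops 0.1655
red 201 [0.51  0.239 0.031] [0.774 0.347 0.195]
top shelf z 0.0857 1918
tops 0.1656
C 443 [0.5063 0.0262 0.166 ] [-0.0018  0.0004]
A 430 [0.513  0.0963 0.1658] [-0.0006  0.0007]
B 128 [0.5338 0.1613 0.1659] [ 0.0147 -0.0041]
red 0 0 0
```

```bash
python3 -m pendant '[0,0.0006,0.0002,0,0,0, 0,0,0,0,0,0, 0,0,0,0,0,0, 0,0,0,0,0,0, 0,0,0,0,0,0, 0,0,0,0,0,0]'; python3 lev.py
python3 - <<'E'
from bench import robot
from h import *
c=robot.camera("side");w=cloud(c);w0=cloud(dict(np.load("pics/side0.npz")))
ct=robot.camera("top");wt=cloud(ct);t0=cloud(dict(np.load("pics/top0.npz")))
for nm,xy in dict(org=(.365,.026),yel=(.493,-.265),stub=(.607,-.36),wt=(.603,-.197)).items():
    print(nm,[(topc(a,xy)[1]-topc(b,xy)[1]).round(4).tolist() for a,b in((w,w0),(wt,t0))])
cv2.imwrite("pics/f_top.png",ct["pixels"][:,:,::-1]);cv2.imwrite("pics/f_side.png",c["pixels"][:,:,::-1])
E
```

```text
t: 21.02
tool_pos: [0.5717, 0.2839, 0.1386]
eef_rot: [[0.078, 0.997, 0.001], [0.997, -0.078, 0.0], [0.0, 0.001, -1.0]]
ft_force: [-1.4, 0.9, 5.3]
finger_gap: 0.195
t 21.0167 stand x,y 0.0429 0.1898 z 0.1126 r 0.1205 q 1.495 F [-1.4  0.9  5.3] gap 16.6
org [[0.0001, 0.0002], [-0.0331, -0.0185]]
yel [[nan, nan], [-0.0003, -0.0001]]
stub [[nan, nan], [0.0007, -0.0]]
wt [[nan, nan], [-0.0, 0.0001]]
  return np.nanmean(a, axis, out=out, keepdims=keepdims)
h.py:15: RuntimeWarning: Mean of empty slice.
  return zt,t[:,:2].mean(0),(cx,cy),rr,len(t)
  ret = um.true_divide(
```

View pics/f_top.png

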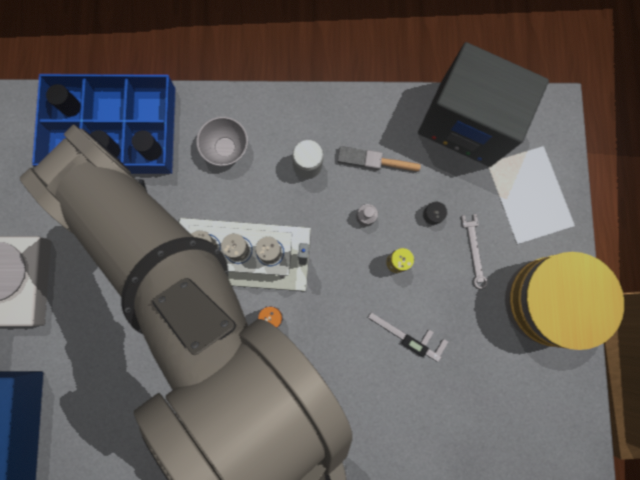

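View pics/f_side.png

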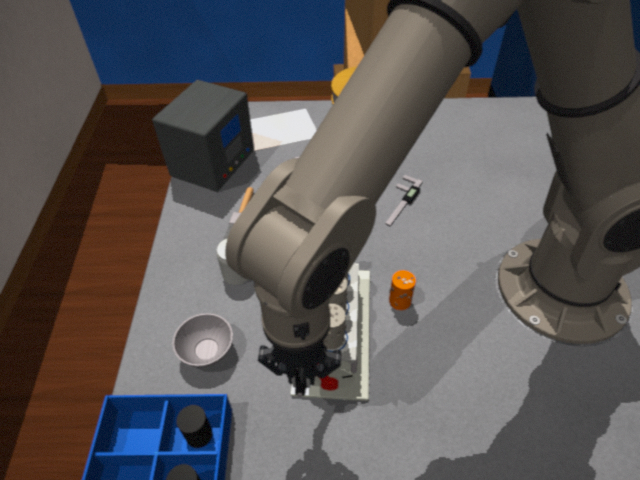

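Both views show the row standing on the raised shelf ((204,240), (236,248) and (269,250) in the top view). The other objects look unmoved, and the fingers hold the grip at (300,375) in the side view. Handing in.

```bash
python3 -c "
from bench import robot
print(robot.job_done())"; python3 lev.py
```

```text
the job is handed in; nothing more can be done
None
the job is handed in; nothing more can be done
```

I stood both loose cores on the empty rings: core A on place_2 and core B on place_3. I then turned the cam lever to its peak and handed in at about 21 s, still holding the grip there.

**Row:** before the lift, the top camera put core A about 1 mm and core B about 1.3 mm off their ring centres. Core_c was 1.5 mm off, about where it stood at the start. All three were upright.

**Lift:** the last gripper pose puts the lever at about 1.495–1.50 rad. The shelf top measures 86 mm, about 15 mm up, and all three core tops sit level at about 166 mm. The reading held steady for half a second before hand-in, with about 5.5 N at the wrist.

**Checks that disagreed or were blocked:**
- **Camera offset:** the two cameras differ by about 4.5 mm in y, so I only compared positions measured by the same camera.
- **Core B after the lift:** the arm partly hid it, so I could check its height but not its centring.
- **Green mark:** the arm hid it at the end, so the lever angle comes from the gripper pose and shelf height.
- **Bystanders:** the orange and yellow cores, the stub and the weight moved less than 1 mm in at least one camera. Apparent shifts or missing readings in the other camera came from the arm blocking the view. I checked the rest by eye in the pictures only.

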